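# Release and lift out the loaded slide cassette

## Task

One of the two white docks holds a grey cassette with glass slides in it (the other cassette is empty): turn that dock's keeper fully aside by its upright peg, then pinch the cassette's two spring catches together by their finger tabs and lift the cassette straight out, level. Finish while still holding it still in the air by both pinched catches, at least 10 cm higher than it sat, and do not put it down or let go. Leave the other dock and everything else alone.

Things in the scene. Friction and masses are not known exactly. Their poses are not given: they have to be found in the camera images.
- dock_loaded: Fixed white plastic dock holding the cassette with glass slides. 118 x 92 x 40 mm (x -65 to 53, y -46 to 46), open well in its top. Origin: underside, below the centre of the well; z up, keeper on its -x end; yaw within 0.5 rad. In mid-well a ledge on each long side (inner edge y = +-30.5 mm) traps the cassette's catches. The docks stand side by side 0.23 to 0.45 m apart; either may be left.
- keeper_loaded (a joint): Steel turn-bar on dock_loaded, vertical pivot at dock point (-54, 0) mm, bar 46 to 52 mm above the worktop. 0: its 22 mm nose points to dock +x over the cassette's end wall and bars it from rising; positive = anticlockwise from above; 1.57 rad = stop, nose square and clear. Starts at 0 to 0.3. Stays where left; friction 0.03 N m (1 N at the peg).
- peg_loaded (a point): Centre of the top of the upright black peg on the keeper's tail: round, 12 mm diameter, 34 mm free above the bar, top 86 mm above the worktop, 34 mm from the pivot, opposite the nose. At keeper 0 it is at dock point (-88, 0) mm; it swings toward dock -y and ends at (-54, -34) mm.
- cassette_loaded: Grey slide cassette, 84 (x) x 68 (y) mm, 0.15 kg, four glass slides (white ends) on edge along x. Origin: centre of underside, 8 mm above the worktop when seated; axes as the dock's; 1.5 mm play. End walls 36 mm high. Mid-way on both long sides a catch with upright finger tab, 20 mm wide in x, top 78 mm above the underside, outer faces at y = +-29 mm (58 apart; 44 fully pinched).
- tabs_loaded (a point): Point midway between the two finger tabs of the loaded cassette, 62 mm above its underside (70 mm above the worktop when seated): the place to pinch, closing along the cassette's y.
- catch_loaded_left (a joint): Inward travel of the spring catch on the cassette's +y side (m): 0 out and latched under the ledge, 0.007 fully pinched (stop). Spring force 3 N at 0 to 6.5 N at 0.007. Clear of the ledge above about 0.005.
- catch_loaded_right (a joint): The same for the catch on the cassette's -y side.
- dock_spare: The other dock, of the same shape and size as dock_loaded, with its own keeper and cassette; same origin and axes, yaw within 0.5 rad. Furniture to keep clear of: a microscope at the left of the worktop (about x 0.35 to 0.63, y 0.43 to 0.65 m, 0.3 m high); tall bottles stand behind the docks at x > 0.73 m, y -0.08 to 0.2 m, up to 0.2 m high.
- keeper_spare (a joint): Keeper of the other dock, same shape and sense; it stays as it is.
- cassette_spare: Cassette of the same make in the other dock, but EMPTY: no slides between its end walls. It stays where it is.
- petri_dish: Glass Petri dish, 62 mm across, 16 mm high, behind and between the docks; origin: centre of its underside. Bystander.
- coverslip_box: Small cardboard coverslip box, 40 x 62 x 24 mm, between the docks, toward their front; origin: centre of its underside. Bystander.
- tape: Roll of label tape, 62 mm across, 19 mm high, to the right of the docks; origin: centre of its underside. Bystander.
- dropper: Dropper bottle, 36 mm across, 104 mm high, standing at the right rear; origin: centre of its underside. Bystander.

How it is judged:
By the outcome, as a careful person would: the job done as asked, in the order asked, and still so for the second after the job is handed in, while the arm keeps its last pose, push and grip.
It also fails if it takes over 48 s, if anything falls off the work surface, if the arm or the gripper's body presses on something with over 40 N, if the wrist force passes 120 N, or if a joint passes its speed limit or range.

## Robot

A 7-joint arm with a two-finger parallel gripper is mounted at the origin on a cart in front of the work surface, level with it; the furniture and walls round the work are solid. World frame = base frame: x ahead of the robot, y to its left, z up, the work surface at z = 0. Lengths are in m, angles in rad, forces in N, time in s.
With the tool pointing down it reaches from about 0.4 to 0.925 m from the base axis. Payload 5.6 kg.
Tool frame: the origin (TCP) lies on the centre line of the jaws, within the pads' length; the fingertips stand env.tips_ahead ahead of it and the grasp point (between the pads) lies 11 mm behind it (env.tips_ahead is the distance from the TCP to the fingertips, in m); z points along the fingers, y is the line along which they close (so a half turn about z gives the same grasp; the last joint's range is limited). The gripper opens to 85 mm and grips with 20 to 120 N. Pads are 22 mm wide; open, the fingers measure 114 mm over their backs; the gripper's body (76 mm by 85 mm) begins 54 mm behind the grasp point. The pads swing forward as they close: fully open they stand 13 mm farther back than shut.
Start: joints at [1.274, 0.468, -0.012, 1.603, 0.006, 1.071, -0.056], TCP at [0.163, -0.629, 0.239] pointing down, gripper open.
Joint ranges: [-2.53, 2.53], [-0.31, 2.02], [-1.57, 1.55], [0.28, 2.44], [-1.29, 4.43], [0.15, 1.84], [-2.92, 2.92]. Speed limits (rad/s): [2.57, 2.57, 3.14, 3.14, 3.14, 3.14, 3.14].

## Interface

Orientations are given as a unit quaternion [x, y, z, w].
In Python, from rig import state, camera, workorder, env gives the robot as it stands.
- The arm moves only by the tool send_rows, never from a script. Its argument "motion" is a list of rows, each a list of 3 entries, a list of its own where there are three numbers: the closure, from 0 (fully open) to 1 (shut), then the shift along the tool's x, y, z in mm, then the turn about the tool's z in rad. A call has 1 to 8 rows; each row shifts and turns the commanded pose from where the row before left it, along the tool's axes as they then stand; what a row does not reach is not made up. A row lasts 1/10 s, in which the tool goes at most 50 mm and 8.59 degrees, less where a joint would pass 70% of its speed; a pose out of reach is approached as far as the arm can. A call with a gripper value outside its range is refused whole. The fingers move at their own pace and stop on an object; "squeeze" is the grip in N (left out, the last holds). Time passes only in rows, so rows that do not move let the fingers close. It gives the time, the measured TCP pose, the force, the opening and the grip force at its end, in the units of the state.
- state(): the state, without advancing time (a new reading comes with each control period).
- camera(name): name is "scene" or "top"; returns a dict with "image" (420x560x3 uint8, blue, green, red), "depth" (420x560 float32, m along the optical axis (not along the pixel's ray), 0 where there is no reading), "vertical_fov" (degrees; the focal length in pixels is half the picture's height over the tangent of half this angle, whatever the lens; pixels are square), "cx", "cy" (the principal point, pixels), "dist_coeffs" ([k1, k2, p1, p2, k3] as OpenCV has them; the pictures are not rectified), "T" (4x4, takes a point from camera to world coordinates). Camera axes: x right, y down, z forward; pixel columns grow to the right and rows downward; lengths in m; the calibration is good to about 2 mm. A picture is of the moment at which its call begins.
- workorder.sign_off(): hands the job in; it is judged then, once.
The state is a dict: "t": time; "joints": joint angles; "qvel": joint speeds; "tau": joint torques, N m; "eef_pos": TCP position; "tcp_rot": TCP orientation; "force": force on the tool from outside, world axes, zero at the start; "torque": the same for the moment, N m; "opening": finger opening in m; "grip_force": force on a finger pad.
Only numpy, scipy, OpenCV 4.12 (cv2) and the standard library are available. Lean on these libraries where they do the work, as an engineer would, in place of code of your own. Each camera call takes 0.05 s, during which the arm holds its last target. There are 200 camera calls.

## Working session

There is one attempt and no reset: what is moved stays moved. The work goes in short steps, Python scripts to look and compute and a tool call to move; the robot and the scene stay as the last step left them, time stands still between calls to the robot, and variables do not carry over. Pictures are saved under pics/ and viewed, at most 10 in all, crops included, and the job is handed in when it is done.

Besides the shell and the picture viewer there is one more tool, called as name([rows], argument=value, ...), one row to a line, values as JSON. send_rows: Moves the arm, as the interface text tells. Its arguments: {"type":"object","properties":{"motion":{"type":"array"},"squeeze":{"type":"number"}},"required":["motion"]}

```bash
mkdir -p pics; ls; python3 - <<'E'
from rig import state,camera,env
import cv2,numpy as np
s=state();print(s);print(env.tips_ahead)
for n in("scene","top"):
    c=camera(n);cv2.imwrite(f"pics/{n}0.png",c["image"]);np.savez(f"{n}0.npz",**{k:np.array(v) for k,v in c.items()})
    print(n,c["vertical_fov"],c["cx"],c["cy"],c["dist_coeffs"],np.round(c["T"],4).tolist())
E
```

```text
pics
{'t': 0.0, 'joints': array([ 1.2740147 ,  0.46837749, -0.01159062,  1.60368061,  0.00598584,
        1.07139974, -0.05630971]), 'qvel': array([ 2.47931253e-03, -2.04954461e-06, -1.04672141e-05,  1.43614743e-03,
       -4.04015654e-04, -1.22889588e-03,  2.06113233e-04]), 'tau': array([ 5.04814579e-04, -5.32389522e+01,  2.16402422e-02, -2.51301527e+01,
        1.14963486e-02,  7.81658484e-03, -1.61935139e-05]), 'eef_pos': array([ 0.16297869, -0.62864359,  0.23831452]), 'tcp_rot': array([ 9.91965503e-01,  1.26505351e-01, -1.75148432e-04, -8.98436746e-04]), 'force': array([0.56309571, 0.78654822, 0.02308527]), 'torque': array([-0.04388541, -0.02082023,  0.03321526]), 'grip_force': 0.0, 'opening': 0.08526840902433923}
0.008
scene 55.062549952945204 280.96519136288606 204.0352330629345 [-0.06354287  0.          0.          0.          0.        ] [[0.8772, -0.2879, 0.3843, 0.2565], [-0.4797, -0.4885, 0.7289, -0.6984], [-0.0221, -0.8237, -0.5666, 0.5733], [0.0, 0.0, 0.0, 1.0]]
top 49.60539262940048 284.5292511908089 204.87198111201525 [-0.1017165  0.         0.         0.         0.       ] [[0.0914, -0.9745, 0.2051, 0.3804], [-0.9958, -0.0896, 0.0179, -0.0819], [0.0009, -0.2058, -0.9786, 1.0947], [0.0, 0.0, 0.0, 1.0]]
```

View pics/top0.png

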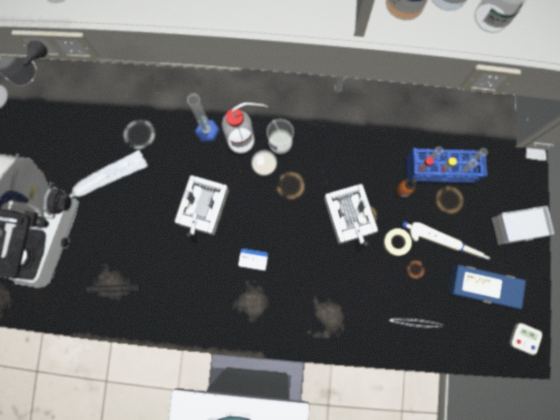

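View pics/scene0.png

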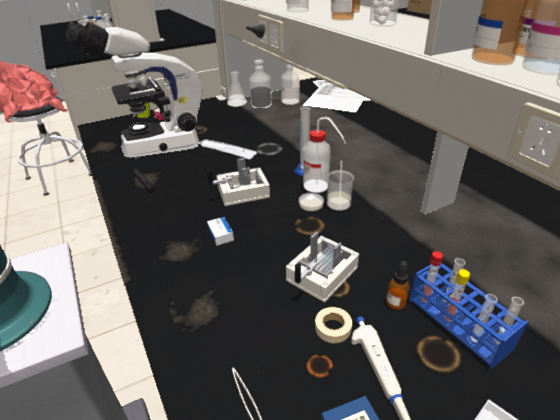

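The top view shows docks at about (202,206) and (351,214). In the scene view they are at (243,185) and (322,265). I'll enlarge both docks to see which one has slides.

```bash
python3 - <<'E'
import cv2,numpy as np
t=cv2.imread("pics/top0.png");s=cv2.imread("pics/scene0.png")
f=lambda im,u,v,r:cv2.resize(im[v-r:v+r,u-r:u+r],(400,300*400//400*1 if 0 else 400),interpolation=cv2.INTER_CUBIC)
a=np.hstack([f(t,202,206,36),f(t,351,214,36)]);b=np.hstack([f(s,243,182,40),f(s,322,265,40)])
cv2.imwrite("pics/crops.png",cv2.resize(np.vstack([a,b]),(600,600)))
E
```

```text
(no output)
```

View pics/crops.png

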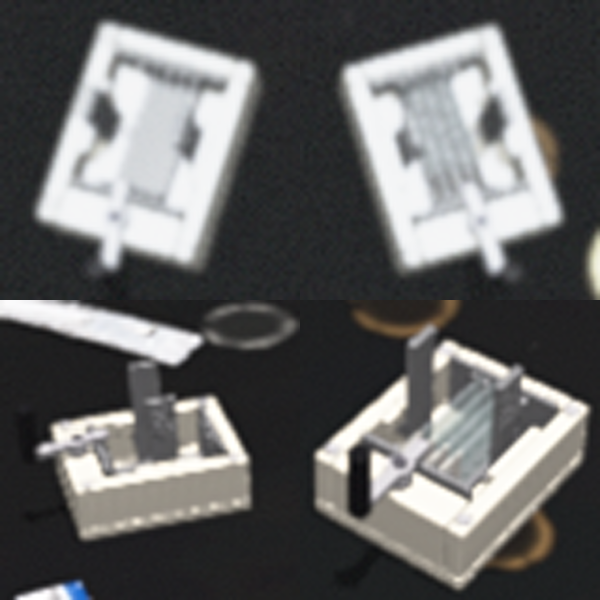

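The right-hand dock, at top (351,214), is the loaded one: its cassette has white-ended slides, while the left cassette is bare grey. Next I'll measure its rim, tabs and peg.

```bash
cat > h.py <<'E'
import numpy as np,cv2
def load(n): return dict(np.load(n))
def K(c):
    h=c["image"].shape[0];f=h/2/np.tan(np.radians(float(c["vertical_fov"]))/2)
    return np.array([[f,0,float(c["cx"])],[0,f,float(c["cy"])],[0,0,1]])
def rays(c,uv):
    p=cv2.undistortPoints(np.asarray(uv,float).reshape(-1,1,2),K(c),np.asarray(c["dist_coeffs"],float)).reshape(-1,2)
    return np.c_[p,np.ones(len(p))]
def cloud(c):
    h,w=c["depth"].shape;u,v=np.meshgrid(np.arange(w),np.arange(h))
    r=rays(c,np.c_[u.ravel(),v.ravel()])*c["depth"].reshape(-1,1);T=c["T"]
    P=(r@T[:3,:3].T+T[:3,3]).reshape(h,w,3);P[c["depth"]==0]=np.nan;return P
def onplane(c,uv,z):
    d=rays(c,uv)@c["T"][:3,:3].T;o=c["T"][:3,3];return o+d*((z-o[2])/d[:,2])[:,None]
E
python3 - <<'E'
from h import *
for n,(u,v,r) in(("top0",(351,214,50)),("scene0",(322,262,50))):
    c=load(n+".npz");P=cloud(c);m=np.zeros(P.shape[:2],bool);m[v-r:v+r,u-r:u+r]=1
    br=c["image"].max(2)
    rim=m&(abs(P[...,2]-.04)<.004)&(br>150);
    k,l,st,_=cv2.connectedComponentsWithStats(rim.astype(np.uint8));rim=l==1+np.argmax(st[1:,4])
    q=P[rim];print(n,"rim n",len(q),"z",np.median(q[:,2]))
    uv=np.argwhere(rim)[:,::-1];w=onplane(c,uv,.04)[:,:2]
    R=cv2.minAreaRect((w*1000).astype(np.float32));print("rect",R,cv2.boxPoints(R).tolist())
    for lo,hi in((.056,.068),(.068,.08),(.08,.095)):
        a=m&(P[...,2]>lo)&(P[...,2]<hi);k,l,st,_=cv2.connectedComponentsWithStats(a.astype(np.uint8))
        for i in range(1,k):
            if st[i,4]>=3:
                x=P[l==i];print(lo,st[i].tolist(),np.round(np.median(x,0),4),np.round(np.ptp(x,axis=0),3),np.median(br[l==i]))
    print("table z",np.nanmedian(P[v+35:v+49,u-49:u-30,2]))
E
```

```text
top0 rim n 636 z 0.04075220672886237
rect ((598.5451049804688, -220.3879852294922), (118.67298126220703, 92.9271011352539), 21.445186614990234) [[526.3289794921875, -198.8352813720703], [560.30419921875, -285.3288269042969], [670.76123046875, -241.94068908691406], [636.7860107421875, -155.4471435546875]]
0.056 [360, 202, 4, 8, 10] [ 0.612  -0.2417  0.061 ] [0.014 0.007 0.011] 79.5
0.056 [339, 208, 1, 3, 3] [ 0.5979 -0.1895  0.0653] [0.003 0.001 0.007] 161.0
0.056 [340, 212, 3, 4, 5] [ 0.5881 -0.1935  0.0605] [0.006 0.005 0.007] 121.0
0.056 [357, 230, 4, 2, 4] [ 0.5521 -0.2389  0.0577] [0.001 0.007 0.004] 217.5
0.056 [362, 245, 4, 2, 5] [ 0.5175 -0.2506  0.0642] [0.002 0.007 0.01 ] 35.0
0.068 [361, 201, 4, 8, 12] [ 0.6114 -0.2419  0.0731] [0.015 0.008 0.012] 134.0
0.068 [339, 207, 5, 8, 10] [ 0.5904 -0.1923  0.0742] [0.017 0.01  0.006] 136.5
0.068 [362, 243, 3, 3, 6] [ 0.5202 -0.2473  0.0762] [0.006 0.003 0.01 ] 63.5
0.08 [362, 199, 5, 9, 23] [ 0.6131 -0.243   0.0876] [0.017 0.01  0.009] 224.0
0.08 [340, 205, 5, 9, 24] [ 0.5938 -0.1938  0.0862] [0.018 0.01  0.009] 199.5
0.08 [363, 240
[... 442 characters left out ...]
98 -0.1948  0.0625] [0.021 0.009 0.011] 82.0
0.056 [333, 251, 8, 10, 33] [ 0.6088 -0.2446  0.0634] [0.019 0.006 0.012] 94.0
0.056 [294, 273, 7, 7, 33] [ 0.5183 -0.2551  0.0616] [0.01  0.009 0.012] 22.0
0.068 [310, 235, 8, 9, 34] [ 0.5914 -0.1954  0.0745] [0.021 0.008 0.011] 81.0
0.068 [333, 246, 8, 10, 38] [ 0.6102 -0.2447  0.0742] [0.02  0.009 0.011] 90.5
0.068 [294, 268, 7, 8, 35] [ 0.5183 -0.2554  0.0736] [0.011 0.009 0.012] 22.0
0.08 [310, 232, 8, 8, 31] [ 0.5906 -0.1952  0.0844] [0.018 0.01  0.007] 125.0
0.08 [333, 242, 8, 9, 36] [ 0.6097 -0.2438  0.0851] [0.018 0.011 0.008] 136.5
0.08 [294, 263, 7, 7, 42] [ 0.5195 -0.2534  0.0857] [0.011 0.012 0.007] 41.5
table z 0.00018188423085518934
```

send_rows([
  [0,[20,-12,0],0],
  [0,[28,-17,0],0],
  [0,[28,-17,0],-0.02],
  [0,[28,-17,0],-0.02],
  [0,[28,-17,0],-0.02],
  [0,[28,-17,0],-0.02],
  [0.3,[28,-17,0],-0.02],
  [0.6,[28,-17,0],-0.02],
], squeeze=20)

```text
t: 0.9
eef_pos: [0.3327, -0.4403, 0.2389]
tcp_rot: [0.983, 0.186, -0.0, -0.0]
force: [0.1, 0.7, -0.3]
opening: 0.0589
grip_force: 0.0
```

```bash
cat > st.py <<'E'
import sys,numpy as np
from rig import state
from scipy.spatial.transform import Rotation as R
s=state();M=R.from_quat(s["tcp_rot"]).as_matrix();p=s["eef_pos"]*1000
print("t",s["t"],"p",p.round(1),"psi",np.degrees(np.arctan2(M[1,0],M[0,0])).round(2),"tilt",np.degrees(np.arccos(-M[2,2])).round(2),"F",s["force"].round(1),"open",round(s["opening"]*1000,1),"grip",round(s["grip_force"],1),"j",s["joints"].round(2))
if len(sys.argv)>3: print("tool shift",(M.T@(np.array(list(map(float,sys.argv[1:4])))-p)).round(1))
E
python3 st.py 521 -253 120
```

```text
t 0.9 p [ 332.7 -440.3  238.9] psi 21.46 tilt 0.03 F [ 0.1  0.7 -0.3] open 58.9 grip 0.0 j [ 0.97  0.31 -0.13  1.84  0.05  1.   -0.38]
tool shift [ 243.8 -105.3  118.9]
```

send_rows([
  [0.72,[34,-15,10],-0.02],
  [0.72,[34,-15,20],-0.02],
  [0.72,[34,-15,20],-0.02],
  [0.72,[34,-15,20],0],
  [0.72,[34,-15,20],0],
  [0.72,[30,-12,16],0],
  [0.72,[20,-8,0],0],
  [0.72,[0,0,0],0],
])

```text
t: 1.7
eef_pos: [0.497, -0.2622, 0.1324]
tcp_rot: [0.976, 0.218, 0.0, -0.001]
force: [0.3, 0.6, -0.1]
opening: 0.0238
grip_force: 0.0
```

```bash
python3 st.py 521 -253 120; python3 - <<'E'
from rig import camera
import cv2
c=camera("top");s=camera("scene")
import numpy as np
f=lambda im,u,v,r:cv2.resize(im[v-r:v+r,u-r:u+r],(400,400),interpolation=cv2.INTER_CUBIC)
cv2.imwrite("pics/pre.png",np.hstack([f(c["image"],355,220,60),f(s["image"],310,250,60)]))
E
```

```text
t 1.7 p [ 497.  -262.2  132.4] psi 25.19 tilt 0.13 F [ 0.3  0.6 -0.1] open 23.8 grip 0.0 j [ 0.59  0.47 -0.21  1.89  0.13  0.79 -0.82]
tool shift [25.6  1.9 12.4]
```

View pics/pre.png

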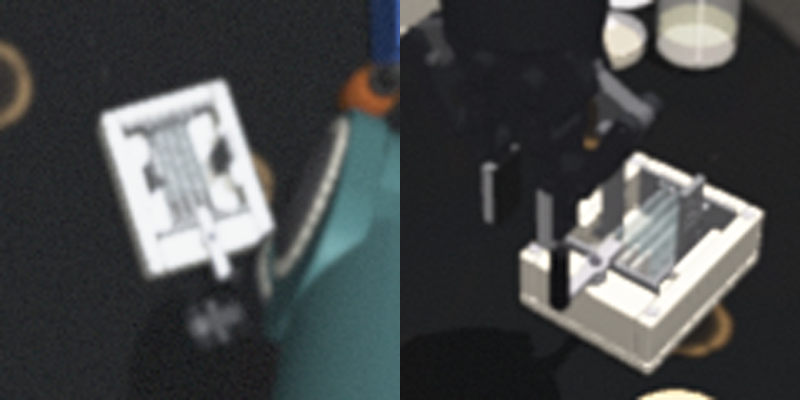

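send_rows([
  [0.72,[13,1,6],0],
  [0.72,[13,1,6],0],
  [0.72,[0,0,0],0],
  [0.72,[0,0,0],0],
])

```text
t: 2.2
eef_pos: [0.5195, -0.2568, 0.1208]
tcp_rot: [0.977, 0.215, -0.0, -0.0]
force: [-1.0, -1.0, -0.4]
opening: 0.0244
grip_force: 0.0
```

```bash
python3 st.py 521 -253 68
```

```text
t 2.2 p [ 519.5 -256.8  120.8] psi 24.86 tilt 0.05 F [-1.  -1.  -0.4] open 24.4 grip 0.0 j [ 0.56  0.51 -0.2   1.86  0.14  0.79 -0.85]
tool shift [ 3.  -2.7 52.8]
```

send_rows([
  [0.72,[3,-3,0],0],
  [0.72,[0,0,10],0],
  [0.72,[0,0,14],0],
  [0.72,[0,0,14],0],
  [0.72,[0,0,10],0],
  [0.72,[0,0,5],0],
  [0.72,[0,0,0],0],
  [0.72,[0,0,0],0],
])

```text
t: 3.0
eef_pos: [0.5211, -0.2529, 0.0683]
tcp_rot: [0.977, 0.215, 0.0, 0.0]
force: [0.5, 0.6, -0.1]
opening: 0.0242
grip_force: 0.0
```

```bash
python3 st.py 521 -253 68; python3 - <<'E'
from rig import camera
import cv2
import numpy as np
c=camera("scene");v,u,r=255,300,40
cv2.imwrite("pics/on.png",cv2.resize(c["image"][v-r:v+r,u-r:u+r],(480,480),interpolation=cv2.INTER_CUBIC))
E
```

```text
t 3.0 p [ 521.1 -252.9   68.3] psi 24.85 tilt 0.01 F [ 0.5  0.6 -0.1] open 24.2 grip 0.0 j [ 0.54  0.59 -0.19  1.88  0.16  0.69 -0.88]
tool shift [-0.2  0.   0.3]
```

View pics/on.png

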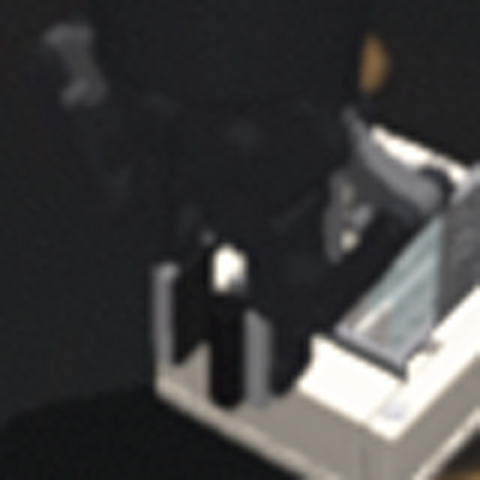

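send_rows([
  [0.82,[0,0,0],0],
  [0.82,[0,0,0],0],
  [0.82,[0.2,4.1,0],-0.12],
  [0.82,[0.2,4.1,0],-0.12],
  [0.82,[0.2,4.1,0],-0.12],
  [0.82,[0.2,4.1,0],-0.12],
  [0.82,[0.2,4.1,0],-0.12],
  [0.82,[0.2,4.1,0],-0.12],
])

```text
t: 3.85
eef_pos: [0.5379, -0.2698, 0.0685]
tcp_rot: [0.837, 0.547, -0.0, -0.0]
force: [-0.6, 0.8, -0.2]
opening: 0.0154
grip_force: 0.5
```

```bash
cat > arc.py <<'E'
import numpy as np
from rig import state
p=state()["eef_pos"][:2]*1000-[553.8,-237.9];print("r",np.hypot(*p).round(1),"ang",(np.degrees(np.arctan2(p[1],p[0]))%360).round(1),"keeper deg~",(np.degrees(np.arctan2(p[1],p[0]))%360-201.4).round(1))
E
python3 st.py; python3 arc.py
```

```text
t 3.85 p [ 537.9 -269.8   68.5] psi 66.39 tilt 0.02 F [-0.6  0.8 -0.2] open 15.4 grip 0.5 j [ 0.68  0.64 -0.36  1.82  0.32  0.74 -0.27]
r 35.6 ang 243.5 keeper deg~ 42.1
```

send_rows([
  [0.82,[0.2,4.1,0],-0.12],
  [0.82,[0.2,4.1,0],-0.12],
  [0.82,[0.2,4.1,0],-0.12],
  [0.82,[0.2,4.1,0],-0.12],
  [0.82,[0.2,4.1,0],-0.12],
  [0.82,[0.1,3,0],-0.09],
  [0.82,[0,0,0],0],
  [0.82,[0,0,0],0],
])

```text
t: 4.65
eef_pos: [0.5609, -0.2721, 0.0684]
tcp_rot: [0.605, 0.796, 0.0, 0.0]
force: [-1.0, 0.9, -0.5]
opening: 0.0154
grip_force: 0.0
```

```bash
python3 st.py; python3 arc.py
```

```text
t 4.65 p [ 560.9 -272.1   68.4] psi 105.5 tilt 0.02 F [-1.   0.9 -0.5] open 15.4 grip 0.0 j [ 0.78  0.71 -0.53  1.75  0.47  0.81  0.3 ]
r 35.0 ang 281.8 keeper deg~ 80.4
```

send_rows([
  [0.82,[0.1,3,0],-0.09],
  [0.82,[0,2,0],0],
  [0.82,[0,2,0],0],
  [0.82,[0,0,0],0],
])

```text
t: 5.05
eef_pos: [0.5674, -0.2701, 0.0683]
tcp_rot: [0.569, 0.822, -0.0, 0.0]
force: [-1.0, -2.2, 0.9]
opening: 0.0157
grip_force: 0.9
```

```bash
python3 st.py; python3 arc.py
```

```text
t 5.05 p [ 567.4 -270.1   68.3] psi 110.67 tilt 0.06 F [-1.  -2.2  0.9] open 15.7 grip 0.9 j [ 0.78  0.72 -0.54  1.74  0.49  0.82  0.37]
r 35.0 ang 292.8 keeper deg~ 91.4
```

send_rows([
  [0.82,[0,1.5,0],0],
  [0.82,[0,1,0],0],
  [0.82,[0,0,0],0],
])

```text
t: 5.35
eef_pos: [0.5677, -0.2701, 0.0681]
tcp_rot: [0.569, 0.822, -0.002, -0.001]
force: [-6.2, -3.3, 4.9]
opening: 0.0152
grip_force: 3.7
```

```bash
python3 st.py; python3 arc.py
```

```text
t 5.35 p [ 567.7 -270.1   68.1] psi 110.67 tilt 0.29 F [-6.2 -3.3  4.9] open 15.2 grip 3.7 j [ 0.78  0.72 -0.54  1.74  0.49  0.83  0.37]
r 35.1 ang 293.3 keeper deg~ 91.9
```

send_rows([
  [0.82,[0,-3.5,0],0],
  [0.8,[0,0,0],0],
  [0.8,[0,0,-10],0],
  [0.8,[0,0,-20],0],
  [0.8,[0,0,-25],0],
  [0.5,[0,0,-25],0],
  [0.2,[0,0,-10],0.1],
  [0.1,[0,0,0],0.14],
])

```text
t: 6.15
eef_pos: [0.5686, -0.2696, 0.1614]
tcp_rot: [0.664, 0.748, 0.001, 0.002]
force: [-0.4, 0.6, 0.5]
opening: 0.0601
grip_force: 0.0
```

send_rows([
  [0,[0,0,0],0.14],
  [0,[0,0,0],0.14],
  [0,[0,0,0],0.14],
  [0,[0,0,0],0.14],
  [0,[0,0,0],0.14],
  [0,[0,0,0],0.14],
  [0,[0,0,0],0.14],
  [0,[0,0,0],0.14],
])

```text
t: 6.95
eef_pos: [0.5675, -0.2691, 0.1591]
tcp_rot: [0.96, 0.281, 0.001, 0.0]
force: [0.4, 0.2, -0.3]
opening: 0.0857
grip_force: 0.0
```

```bash
python3 st.py 602 -218.5 150
```

```text
t 6.95 p [ 567.5 -269.1  159.1] psi 32.59 tilt 0.1 F [ 0.4  0.2 -0.3] open 85.7 grip 0.0 j [ 0.61  0.54 -0.3   1.71  0.19  0.92 -0.77]
tool shift [ 56.3 -24.    9.2]
```

send_rows([
  [0,[19,-8,0],0.1],
  [0,[19,-8,3],0.095],
  [0,[19,-8,4],0],
  [0,[0,0,0],0],
  [0,[0,0,0],0],
])

```text
t: 7.45
eef_pos: [0.6065, -0.2219, 0.1516]
tcp_rot: [0.982, 0.189, 0.0, -0.0]
force: [-0.6, 0.1, -1.1]
opening: 0.0853
grip_force: 0.0
```

```bash
python3 st.py 603 -218.6 60; python3 - <<'E'
from rig import camera
import cv2,numpy as np
from h import *
out=[]
for n,(u,v) in(("top",(351,220)),("scene",(318,262))):
    c=camera(n);r=45;P=cloud(c);m=np.zeros(P.shape[:2],bool);m[v-50:v+50,u-50:u+50]=1
    out.append(cv2.resize(c["image"][v-r:v+r,u-r:u+r],(400,400),interpolation=cv2.INTER_CUBIC))
    a=m&(P[...,2]>.055)&(P[...,2]<.092);k,l,st,_=cv2.connectedComponentsWithStats(a.astype(np.uint8))
    for i in range(1,k):
        if st[i,4]>9: x=P[l==i];print(n,st[i].tolist(),np.median(x,0).round(4),np.ptp(x,axis=0).round(3))
cv2.imwrite("pics/hov.png",np.hstack(out))
E
```

```text
t 7.45 p [ 606.5 -221.9  151.6] psi 21.8 tilt 0.02 F [-0.6  0.1 -1.1] open 85.3 grip 0.0 j [ 0.48  0.57 -0.25  1.67  0.17  0.92 -1.03]
tool shift [-2.  -4.4 91.6]
top [339, 207, 6, 9, 33] [ 0.5907 -0.1938  0.076 ] [0.017 0.01  0.031]
scene [310, 232, 8, 17, 104] [ 0.5907 -0.1951  0.0739] [0.021 0.011 0.032]
scene [333, 242, 8, 19, 110] [ 0.609  -0.2444  0.0747] [0.022 0.01  0.033]
scene [320, 260, 8, 18, 109] [ 0.5622 -0.2722  0.0752] [0.013 0.012 0.032]
```

View pics/hov.png

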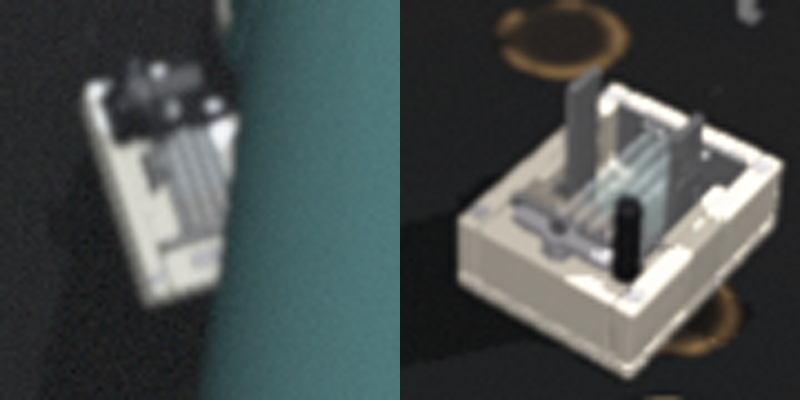

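The scene view shows the keeper square to the dock, with the peg at crop (627,235) and the nose clear. Both tabs are free, so I'm going down around them.

send_rows([
  [0,[-1.7,-4.2,0],0.007],
  [0,[0,0,0],0],
  [0,[0,0,12],0],
  [0,[0,0,18],0],
  [0,[0,0,18],0],
  [0,[0,0,14],0],
  [0,[0,0,0],0],
  [0,[0,0,0],0],
])

```text
t: 8.35
eef_pos: [0.603, -0.2194, 0.089]
tcp_rot: [0.983, 0.185, -0.0, -0.0]
force: [0.0, -0.5, 0.8]
opening: 0.0854
grip_force: 0.0
```

```bash
python3 st.py 603.3 -218.5 60
```

```text
t 8.35 p [ 603.  -219.4   89. ] psi 21.3 tilt 0.03 F [ 0.  -0.5  0.8] open 85.4 grip 0.0 j [ 0.47  0.65 -0.24  1.71  0.2   0.81 -1.06]
tool shift [ 0.6 -0.7 29. ]
```

send_rows([
  [0,[0.6,-0.7,9],0],
  [0,[0,0,11],0],
  [0,[0,0,9],0],
  [0,[0,0,0],0],
  [0.2,[0,0,0],0],
  [0.28,[0,0,0],0],
  [0.28,[0,0,0],0],
  [0.28,[0,0,0],0],
], squeeze=30)

```text
t: 9.15
eef_pos: [0.6036, -0.2186, 0.0607]
tcp_rot: [0.983, 0.185, 0.0, 0.0]
force: [-0.9, -0.1, -0.7]
opening: 0.0613
grip_force: 0.0
```

```bash
python3 st.py 603.3 -218.5 60
```

```text
t 9.15 p [ 603.6 -218.6   60.7] psi 21.3 tilt 0.04 F [-0.9 -0.1 -0.7] open 61.3 grip 0.0 j [ 0.46  0.68 -0.23  1.72  0.21  0.76 -1.07]
tool shift [-0.2 -0.2  0.7]
```

send_rows([
  [0.34,[0,0,0],0],
  [0.4,[0,0,0],0],
  [0.46,[0,0,0],0],
  [0.55,[0,0,0],0],
  [0.7,[0,0,0],0],
  [0.7,[0,0,0],0],
  [0.7,[0,0,0],0],
])

```text
t: 9.85
eef_pos: [0.604, -0.2184, 0.0625]
tcp_rot: [0.983, 0.185, 0.0, 0.0]
force: [-4.5, 1.7, 13.9]
opening: 0.0397
grip_force: 30.0
```

```bash
python3 st.py 603.3 -218.5 60
```

```text
t 9.85 p [ 604.  -218.4   62.5] psi 21.32 tilt 0.07 F [-4.5  1.7 13.9] open 39.7 grip 30.0 j [ 0.46  0.68 -0.23  1.72  0.21  0.76 -1.07]
tool shift [-0.7 -0.1  2.5]
```

send_rows([
  [0.7,[0,0,-1],0],
  [0.7,[0,0,-1],0],
  [0.7,[0,0,0],0],
  [0.7,[0,0,0],0],
])

```text
t: 10.25
eef_pos: [0.6038, -0.2184, 0.0628]
tcp_rot: [0.983, 0.185, 0.0, 0.0]
force: [-0.6, 0.6, 5.1]
opening: 0.0394
grip_force: 31.7
```

```bash
python3 st.py 603.3 -218.5 60;python3 - <<'E'
from rig import camera
import cv2
c=camera("scene");v,u,r=250,318,40
cv2.imwrite("pics/grip.png",cv2.resize(c["image"][v-r:v+r,u-r:u+r],(480,480),interpolation=cv2.INTER_CUBIC))
E
```

```text
t 10.25 p [ 603.8 -218.4   62.8] psi 21.3 tilt 0.04 F [-0.6  0.6  5.1] open 39.4 grip 31.7 j [ 0.46  0.68 -0.23  1.72  0.21  0.76 -1.07]
tool shift [-0.4 -0.1  2.8]
```

View pics/grip.png

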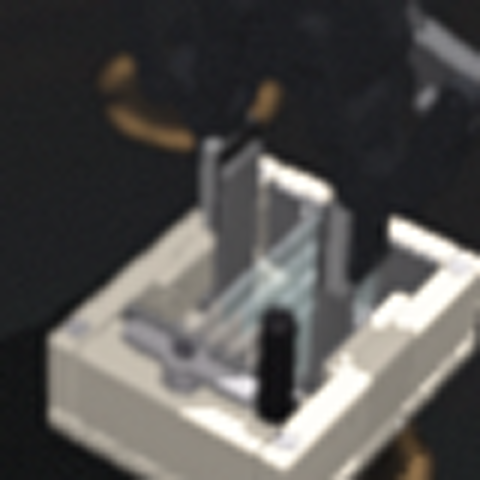

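The image shows both pads on the outer faces of the tabs, at crop (225,180) and (345,240). I'll lift gently and watch the force.

send_rows([
  [0.7,[0,0,-1],0],
  [0.7,[0,0,-2],0],
  [0.7,[0,0,-2],0],
  [0.7,[0,0,-2],0],
  [0.7,[0,0,-2],0],
  [0.7,[0,0,0],0],
])

```text
t: 10.9
eef_pos: [0.6035, -0.2186, 0.0716]
tcp_rot: [0.983, 0.185, 0.0, 0.0]
force: [-1.5, -0.0, -0.9]
opening: 0.0393
grip_force: 30.3
```

```bash
python3 st.py 603.3 -218.5 60
```

```text
t 10.9 p [ 603.5 -218.6   71.6] psi 21.29 tilt 0.03 F [-1.5 -0.  -0.9] open 39.3 grip 30.3 j [ 0.46  0.67 -0.23  1.72  0.2   0.78 -1.06]
tool shift [-0.2 -0.2 11.6]
```

send_rows([
  [0.7,[0,0,-4],0],
  [0.7,[0,0,-6],0],
  [0.7,[0,0,-8],0],
  [0.7,[0,0,-8],0],
  [0.7,[0,0,-8],0],
  [0.7,[0,0,-8],0],
  [0.7,[0,0,-8],0],
  [0.7,[0,0,-8],0],
])

```text
t: 11.7
eef_pos: [0.6034, -0.2185, 0.1301]
tcp_rot: [0.983, 0.185, 0.0, 0.0]
force: [1.1, 0.2, -0.3]
opening: 0.0396
grip_force: 30.4
```

send_rows([
  [0.7,[0,0,-10],0],
  [0.7,[0,0,-10],0],
  [0.7,[0,0,-10],0],
  [0.7,[0,0,-10],0],
  [0.7,[0,0,-10],0],
  [0.7,[0,0,-8],0],
  [0.7,[0,0,-5],0],
  [0.7,[0,0,-2],0],
])

```text
t: 12.5
eef_pos: [0.6035, -0.2185, 0.1949]
tcp_rot: [0.983, 0.185, 0.0, 0.0]
force: [-0.4, 0.2, -0.8]
opening: 0.0393
grip_force: 30.4
```

send_rows([
  [0.7,[0,0,0],0],
  [0.7,[0,0,0],0],
  [0.7,[0,0,0],0],
  [0.7,[0,0,0],0],
  [0.7,[0,0,0],0],
])

```text
t: 13.0
eef_pos: [0.6033, -0.2185, 0.194]
tcp_rot: [0.983, 0.185, -0.0, -0.0]
force: [-0.4, 0.1, -1.4]
opening: 0.0393
grip_force: 30.4
```

```bash
python3 st.py 603.3 -218.5 60;python3 - <<'E'
from rig import camera
import cv2
c=camera("scene");v,u,r=220,318,80
cv2.imwrite("pics/up.png",cv2.resize(c["image"][v-r:v+r,u-r:u+r],(560,560),interpolation=cv2.INTER_CUBIC))
E
```

```text
t 13.0 p [ 603.3 -218.5  194. ] psi 21.3 tilt 0.02 F [-0.4  0.1 -1.4] open 39.3 grip 30.4 j [ 0.49  0.52 -0.26  1.65  0.15  0.99 -1.03]
tool shift [1.00e-01 1.00e-01 1.34e+02]
```

View pics/up.png

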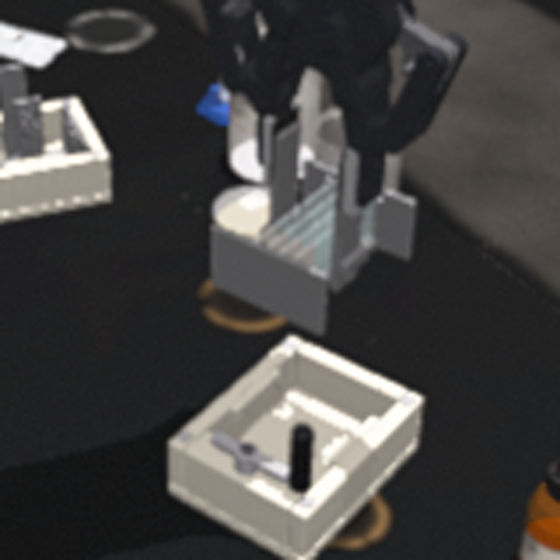

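The cassette hangs level with its slides at crop (310,230), clear of the empty dock at (300,440). The keeper is square, and the lift is about 13 cm.

```bash
python3 -c "
from rig import workorder
print(workorder.sign_off())"
```

```text
the job is handed in; nothing more can be done
None
```

I turned the loaded dock's keeper to its stop by the peg, then pinched both catches and lifted the cassette straight out; it was handed in held level and still about 13 cm above its seat, at 13 s of the 48 s allowed.

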